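# Switch on the camp-power demo counter

## Task

Switch on the demo counter for the day, supply first: with a fingertip, lightly press in the red main button on top of the power station, then the white mains-output button at the other end of the same row, and then the white button on top of the green lantern; push each one right in, and it stays in by itself. Leave the blue button and the orange lantern off, press gently, and do not lift, tip or shift the lanterns or any other goods. Finish with the hand clear of everything.

Things in the scene. Friction and masses are not known exactly. Their poses are not given: they have to be found in the camera images.
- station: portable power station, dark grey box with orange corners, 190 deep (its x) x 280 wide (its y) x 165 high, too heavy to move; origin at the centre of its underside, z up, sockets and screen on its front (-x of its frame). Three latching buttons stand in a row across the black front part of its flat top, 85 mm apart: red, blue, white from its +y to its -y end. A folded handle along the back of the top stands 11 mm proud, and a small tin stands between it and the buttons
- main_btn_top (a point): centre of the upper face of the red main button of the station, 32 mm across; it moves with the button. Not pressed, it is 177 mm above the counter, 12 mm proud of the station's top
- main_btn (a joint): red main button: 0 = out (off), 0.008 = pushed right in (on), metres of downward travel. It gives way at about 3 N all the way and stays as far in as it was pushed; it counts as in from 5.5 mm. Fully in, its face is still 4 mm proud
- ac_btn_top (a point): centre of the upper face of the white mains-output button of the station, 24 mm across, 170 mm from the red one at the other end of the row, same height and proud by the same amount
- ac_btn (a joint): white mains-output button, works as the red one: 0 out, 0.008 pushed right in
- usb_btn_top (a point): centre of the upper face of the blue button in the middle of the station's row (24 mm across), which stays off
- usb_btn (a joint): blue button, works as the red one: 0 = out; to be left out
- lantern_green: green camping lantern standing loose on the counter, 0.3 to 0.7 kg: round, 90 mm across, green base and green cap, cream globe between, wire carrying bail folded down against the side of its +x. Cap top at 140 mm; origin at the centre of its underside, z up
- green_btn_top (a point): centre of the upper face of the white button in the middle of the green lantern's cap, 28 mm across, 152 mm above the counter when not pressed; it moves with the button
- green_btn (a joint): the green lantern's button, works as the station's: 0 out (off), 0.008 pushed right in (on), about 3 N, stays where pushed; fully in it is still 4 mm proud of the cap
- lantern_orange: the same lantern in orange; it stays off and where it stands; origin at the centre of its underside
- orange_btn (a joint): the orange lantern's button: 0 = out; to be left out
- canister: red screw-on gas cartridge, 90 mm across, 81 mm high, loose, next to the orange lantern on the side away from the robot; origin at the centre of its underside
- mug: blue enamel mug, 84 mm across, 78 mm high, loose, next to the green lantern on the robot's side; origin at the centre of its underside
- tin: small round steel tin with brass lid, 62 mm across, 32 mm high, loose on top of the station behind the buttons; origin at the centre of its underside
- flask: steel flask, 72 mm across, 220 mm high, loose, at the right edge of the work area; origin at the centre of its underside
- cookpot: aluminium cooking pot with lid, 121 mm across, 93 mm high, loose, at the left edge of the work area; origin at the centre of its underside
Mind the look-alikes: they are no part of the job. Of the things that look like the lantern_green, the largest one is meant. Leave any purple look-alike of the lantern_orange alone.

How it is judged:
On the way, in this order (a step that is already met when the one before it is completed fails the run):
1. the red main button is pressed in (value of joint main_btn above 0.0055 m), for 0.1 s.
2. then the white mains-output button is pressed in (value of joint ac_btn above 0.0055 m), for 0.1 s.
3. then the green lantern's button is pressed in (value of joint green_btn above 0.0055 m), for 0.1 s.
At the end, for the whole second after the job is handed in: Red main, white mains-output and green-lantern buttons in (over 5.5 of 8 mm); blue and orange-lantern buttons out (under 3 mm); both lanterns upright (0.15 rad) and still; they and the canister, mug, tin, flask and pot within 20 mm of where they stood (value of joint each of main_btn, ac_btn, green_btn above 0.0055 m and value of joint each of usb_btn, orange_btn below 0.003 m and distance of each of lantern_orange, canister, mug, tin, flask, cookpot, lantern_green from where it was at the start of the episode below 0.02 m and angle between each of lantern_green, lantern_orange's own z axis and vertical below 0.15 rad and linear speed of each of lantern_green, lantern_orange below 0.02 m/s); the robot touches nothing.
It fails at once if out of order: the mains output pressed before the main button is in, or the green lantern before the mains output is in ((value of joint ac_btn above 0.003 m and value of joint main_btn below 0.0055 m) or (value of joint green_btn above 0.003 m and value of joint ac_btn below 0.0055 m)).
It fails at once if the blue button or the orange lantern's button is pressed (more than 3 mm) (value of joint any of usb_btn, orange_btn above 0.003 m).
It fails at once if a press is rough: more than 25 N on the power station or on a lantern (contact force between any of the arm, the fingers and station above 25 N or contact force between any of the arm, the fingers and lantern_green above 25 N or contact force between any of the arm, the fingers and lantern_orange above 25 N).
It fails at once if a lantern is lifted (10 mm), tipped (0.25 rad) or shifted (20 mm) (height (world z) of any of lantern_green, lantern_orange above 0.01 m or angle between any of lantern_green, lantern_orange's own z axis and vertical above 0.25 rad or distance of any of lantern_green, lantern_orange from where it was at the start of the episode above 0.02 m).
It fails at once if other goods are shifted or lifted by more than 20 mm (distance of any of canister, mug, tin, flask, cookpot from where it was at the start of the episode above 0.02 m).
It also fails if it takes over 61 s, if anything falls off the work surface, if the arm or the gripper's body presses on something with over 40 N, if the wrist force passes 120 N, or if a joint passes its speed limit or range.

## Robot

A 6-joint arm with a two-finger parallel gripper is mounted at the origin on the work surface. World frame = base frame: x ahead of the robot, y to its left, z up, the work surface at z = 0. Lengths are in m, angles in rad, forces in N, time in s.
With the tool pointing down it reaches from about 0.3 to 0.775 m from the base axis. Payload 14.6 kg.
Tool frame: the origin (TCP) lies between the finger pads; the fingertips stand 22 mm ahead of it and the grasp point (between the pads) lies 3 mm ahead of it; z points along the fingers, x is the direction in which the jaws open and shut, and the axes are right-handed (so a half turn about z gives the same grasp; the last joint's range is limited). The gripper opens to 85 mm and grips with 20 to 120 N. Pads are 22 mm wide; open, the fingers measure 114 mm over their backs; the gripper's body (76 mm by 85 mm) begins 54 mm behind the grasp point. The pads swing forward as they close: fully open they stand 13 mm farther back than shut.
Start: joints at [1.225, 0.3, 1.521, -0, 1.321, -0.067], TCP at [0.151, 0.529, 0.253] pointing down, gripper open.
Joint ranges: [-3.03, 3.03], [-0.79, 2.21], [0.23, 2.52], [-1.04, 4.18], [0, 3.07], [-2.55, 2.55]. Speed limits (rad/s): [2.22, 2.22, 2.57, 3.14, 3.14, 3.14].

## Interface

Orientations are given as a unit quaternion [x, y, z, w].
In Python, from workcell import manip, vision gives the robot as it stands. The module is installed in compiled form; this text tells all that it offers.
- The arm moves only by the shell command python3 -m jog 'ROWS' [OPENING] [FORCE]. ROWS is JSON, a list of rows, each an object with "dp": the shift along the world's x, y, z in m, a list of three; "roll": the turn about the world's z in degrees. In form: [{"dp": [x, y, z], "roll": roll}, ...]. A call has exactly 8 rows; each row shifts and turns the pose as measured when the row begins; what a row does not reach is not made up. A row lasts 1/12 s, in which the tool goes at most 41.7 mm and 7.16 degrees, less where a joint would pass 70% of its speed; a pose out of reach is approached as far as the arm can. A call with a gripper value outside its range is refused whole. OPENING is the finger opening in m, from 0 to 0.0854, set as the call begins (- or left out, the last holds). The fingers move at their own pace and stop on an object; FORCE is the grip in N (left out, the last holds). Time passes only in rows, so rows that do not move let the fingers close, or fill a call up. It gives the time, the measured TCP pose, the force and the opening at its end, in the units of the state.
- manip.read_state(): the state, without advancing time (a new reading comes with each control period).
- vision.camera(name): name is "scene" or "side" or "wrist"; returns the picture (480x640x3 uint8, red, green, blue); there is no depth.
- vision.camera_info(name): a dict with "fx", "fy", "cx", "cy" (pixels), "eye" and "rotation" of the camera in the world. Camera axes: x right, y down, z forward; pixel columns grow to the right and rows downward; lengths in m; the calibration is good to about 2 mm. A picture is of the moment at which its call begins: read the wrist's pose just before it. camera_info takes no time and is no camera call; for the wrist camera it gives the pose at the moment of the call.
- manip.sign_off(): hands the job in, once; it reports no verdict.
The state is a dict: "time_s": time; "joints": joint angles; "dq": joint speeds; "joint_torque": joint torques, N m; "ee_pos": TCP position; "orientation": TCP orientation; "wrist_force": force on the tool from outside, world axes, zero at the start; "ft_torque": the same for the moment, N m; "width": finger opening in m.
Only numpy, scipy, OpenCV 4.12 (cv2) and the standard library are available. Lean on these libraries where they do the work, as an engineer would, in place of code of your own. Each camera call takes 0.05 s, during which the arm holds its last target. There are 200 camera calls.

## Working session

There is one attempt and no reset: what is moved stays moved. The work goes in short steps, Python scripts to look and compute and a shell command to move; the robot and the scene stay as the last step left them, time stands still between calls to the robot, and variables do not carry over. Pictures are saved under pics/ and viewed, about 8 in all and at most 12, crops included, and the job is handed in when it is done.

```bash
mkdir -p pics; python3 - <<'E'
from workcell import manip, vision
import cv2
for n in ["scene","side"]:
    im=vision.camera(n); cv2.imwrite(f"pics/{n}0.png",im[:,:,::-1])
    i=vision.camera_info(n); print(n,i)
print(manip.read_state())
E
```

```text
scene {'fx': 600.8448642595584, 'fy': 600.8448642595584, 'cx': 319.39518159843686, 'cy': 241.45648633819107, 'eye': array([1.19476839, 0.66889225, 1.56472697]), 'rotation': array([ 0.35656872,  0.88847278, -0.26526638, -0.11449288])}
side {'fx': 565.9438871492855, 'fy': 565.9438871492855, 'cx': 320.27687225100794, 'cy': 238.41707333441695, 'eye': array([ 0.09558767, -0.99901104,  1.17251376]), 'rotation': array([ 0.90279959, -0.17541884,  0.08573486, -0.38318489])}
{'time_s': 0.1, 'joints': array([ 1.22538446e+00,  3.00413720e-01,  1.52150928e+00, -9.21295905e-08,
        1.32067336e+00, -6.65976015e-02]), 'dq': array([ 0.00020694, -0.0022963 , -0.00149585, -0.00101801,  0.00302115,
        0.00083528]), 'joint_torque': array([ 1.94865672e-03, -5.44384718e+01, -3.62368762e+01, -6.57125588e-05,
        3.14117387e-03, -1.82870218e-05]), 'ee_pos': array([0.15131027, 0.52859303, 0.25278315]), 'orientation': array([ 7.98503461e-01,  6.01990008e-01, -4.19923413e-04,  2.74809997e-04]), 'wrist_force': array([0.23039051, 0.01764386, 0.32675989]), 'ft_torque': array([0.02785842, 0.01637781, 0.04687674]), 'width': 0.08558603292376293}
```

View pics/scene0.png

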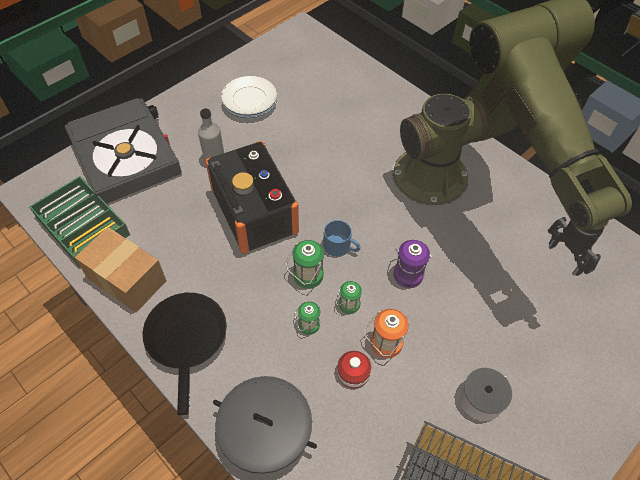

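View pics/side0.png

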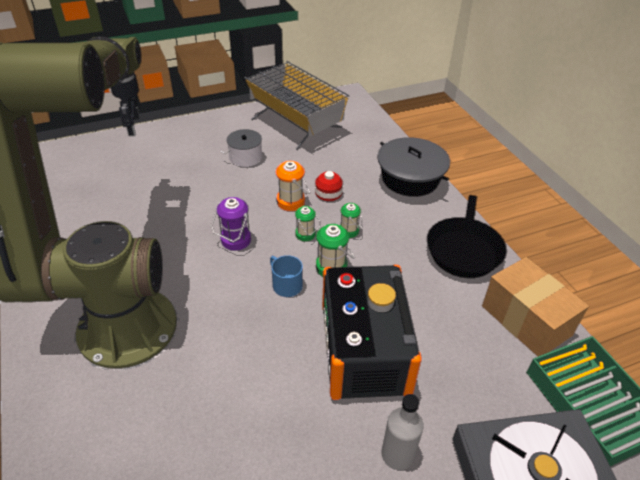

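Candidates for the green lantern are, in the scene view, the large one at (308,250) and two small ones at (350,290) and (309,312). I choose the large one. Purple (412,258) and orange (391,325) are to be left alone. On the station, red is at about (275,195), blue (264,174) and white (254,155). Next I'll check close crops.

```bash
python3 - <<'E'
import cv2
a=cv2.imread("pics/scene0.png")[140:290,200:360]; b=cv2.imread("pics/side0.png")[215:365,290:420]
cv2.imwrite("pics/c1.png",cv2.resize(a,None,fx=4,fy=4,interpolation=cv2.INTER_CUBIC))
cv2.imwrite("pics/c2.png",cv2.resize(b,None,fx=4,fy=4,interpolation=cv2.INTER_CUBIC))
E
```

```text
(no output)
```

View pics/c1.png

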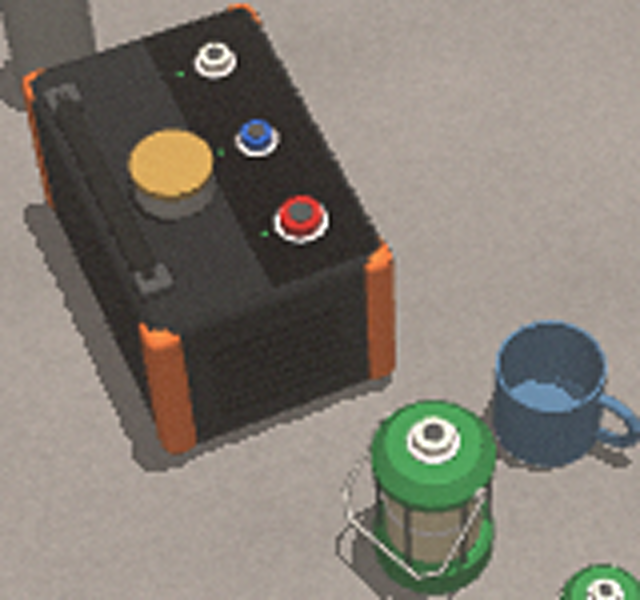

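View pics/c2.png

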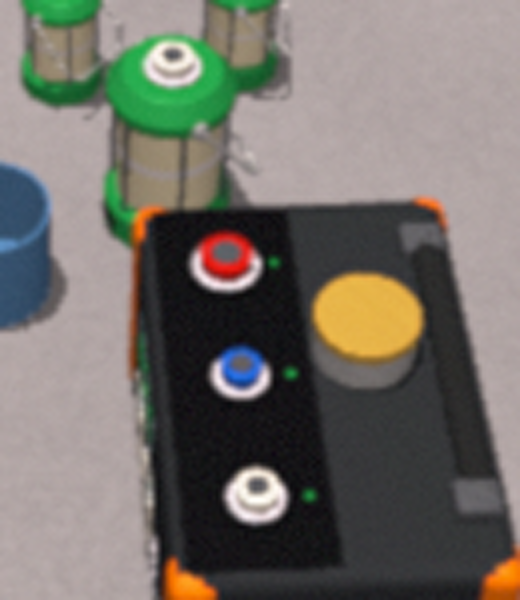

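The crops confirm the choice: the large green lantern has a white button at crop (434,432), and the row runs red, blue, white. Next I'll triangulate the button faces from both views.

```bash
cat > h.py <<'E'
import numpy as np
from workcell import vision
from scipy.spatial.transform import Rotation as R
def ray(n,u,v,i=None):
    i=i or vision.camera_info(n)
    d=R.from_quat(i['rotation']).apply([(u-i['cx'])/i['fx'],(v-i['cy'])/i['fy'],1]); return np.array(i['eye']),d/np.linalg.norm(d)
def atz(n,u,v,z,i=None):
    e,d=ray(n,u,v,i); return e+d*(z-e[2])/d[2]
def tri(a,b):
    A=0;B=0
    for e,d in(a,b):
        P=np.eye(3)-np.outer(d,d);A=A+P;B=B+P@e
    return np.linalg.solve(A,B)
E
python3 - <<'E'
from h import *
np.set_printoptions(precision=4,suppress=True)
for n,s,q,z in [("red",(275,193),(346.5,277.8),.177),("blue",(263.8,172.5),(349.8,305.8),.177),("white",(253.5,153.3),(354.3,336.3),.177),("green",(308.3,247.8),(333,228.5),.152),
 ("mug",(337.5,231),(287,263),.078),("orange",(392,321),(290.5,165),.152),("purple",(415,247),(232,203),.152),("small1",(351,286),(306,208),.1),("small2",(309.5,306),(350.5,206),.1)]:
    a,b=ray("scene",*s),ray("side",*q); print(n,tri(a,b),atz("scene",*s,z)[:2],atz("side",*q,z)[:2])
E
```

```text
red [ 0.5176 -0.1929  0.1765] [ 0.5169 -0.1921] [ 0.5182 -0.1939]
blue [ 0.4897 -0.2739  0.1765] [ 0.4895 -0.2733] [ 0.4899 -0.2746]
white [ 0.4628 -0.3539  0.1761] [ 0.4622 -0.3526] [ 0.4636 -0.3552]
green [0.5675 0.0013 0.1519] [0.5663 0.002 ] [0.5685 0.0004]
mug [ 0.432  -0.0132  0.0848] [ 0.4283 -0.0163] [ 0.4342 -0.0071]
orange [0.5628 0.3142 0.1458] [0.5642 0.3164] [0.561  0.3052]
purple [0.3472 0.2043 0.1484] [0.3466 0.2064] [0.3483 0.1977]
small1 [0.5494 0.1535 0.1076] [0.544  0.1517] [0.5543 0.1601]
small2 [0.6745 0.118  0.1047] [0.671  0.1173] [0.6787 0.1216]
```

```bash
python3 -m jog '[{"dp":[0.015,-0.03,0],"roll":0},{"dp":[0.015,-0.03,0],"roll":0},{"dp":[0.015,-0.03,0],"roll":0},{"dp":[0.015,-0.03,0],"roll":0},{"dp":[0.015,-0.03,0],"roll":0},{"dp":[0.015,-0.03,0],"roll":0},{"dp":[0.015,-0.03,0],"roll":0},{"dp":[0.015,-0.03,0],"roll":0}]' 0 20
python3 -m jog '[{"dp":[0.015,-0.03,0],"roll":0},{"dp":[0.015,-0.03,0],"roll":0},{"dp":[0.015,-0.03,0],"roll":0},{"dp":[0.015,-0.03,0],"roll":0},{"dp":[0.015,-0.03,0],"roll":0},{"dp":[0.015,-0.03,0],"roll":0},{"dp":[0.015,-0.03,0],"roll":0},{"dp":[0.015,-0.03,0],"roll":0}]'
```

```text
time_s: 0.77
ee_pos: [0.2706, 0.2809, 0.2488]
orientation: [0.796, 0.605, -0.003, 0.001]
wrist_force: [0.6, 0.2, 0.6]
width: 0.0002
time_s: 1.43
ee_pos: [0.3922, 0.0274, 0.2487]
orientation: [0.796, 0.606, -0.003, 0.001]
wrist_force: [0.7, 0.9, 0.7]
width: -0.0001
```

```bash
python3 -m jog '[{"dp":[0.017,-0.03,0],"roll":0},{"dp":[0.017,-0.03,0],"roll":0},{"dp":[0.017,-0.03,0],"roll":0},{"dp":[0.017,-0.03,0],"roll":0},{"dp":[0.017,-0.03,0],"roll":0},{"dp":[0.017,-0.03,0],"roll":0},{"dp":[0.017,-0.03,0],"roll":0},{"dp":[0.006,-0.01,0],"roll":0}]'
python3 - <<'E'
from h import *
from workcell import manip
import cv2
s=manip.read_state(); print(s['ee_pos'],s['wrist_force'])
im=vision.camera("side"); w=vision.camera("wrist")
a=cv2.resize(im[190:340,280:420],None,fx=4,fy=4,interpolation=cv2.INTER_CUBIC)[:480]
a=cv2.resize(a,(400,int(480*400/560)))
w=cv2.resize(w,(400,300)); h=max(len(a),300)
o=np.zeros((h,800,3),np.uint8); o[:len(a),:400]=a; o[:300,400:]=w
cv2.imwrite("pics/r1.png",o[:,:,::-1])
E
```

```text
time_s: 2.1
ee_pos: [0.5206, -0.2091, 0.2463]
orientation: [0.797, 0.604, -0.003, 0.0]
wrist_force: [-0.3, 0.5, -0.4]
width: 0.0001
[ 0.52056622 -0.20906408  0.24628904] [-0.33307538  0.48525196 -0.40991431]
```

View pics/r1.png

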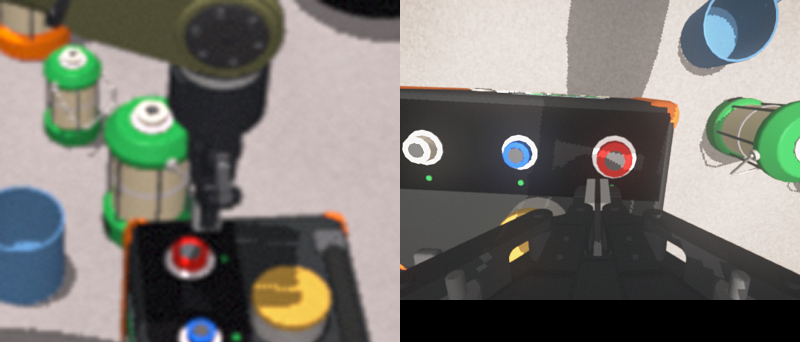

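The fingers are about 16 mm short of the red button in y (wrist view: tips at (598,180), red at (615,158)). I'll correct that and descend.

```bash
python3 -m jog '[{"dp":[-0.003,0.008,0],"roll":0},{"dp":[0,0.008,0],"roll":0},{"dp":[0,0,-0.008],"roll":0},{"dp":[0,0,-0.008],"roll":0},{"dp":[0,0,-0.008],"roll":0},{"dp":[0,0,-0.006],"roll":0},{"dp":[0,0,-0.003],"roll":0},{"dp":[0,0,0],"roll":0}]'
```

```text
time_s: 2.87
ee_pos: [0.5149, -0.1856, 0.2089]
orientation: [0.796, 0.605, -0.004, -0.001]
wrist_force: [0.2, -0.3, -0.3]
width: 0.0001
```

```bash
python3 -m jog '[{"dp":[0.002,-0.005,0],"roll":0},{"dp":[0,0,0],"roll":0},{"dp":[0,0,0],"roll":0},{"dp":[0,0,-0.002],"roll":0},{"dp":[0,0,-0.002],"roll":0},{"dp":[0,0,0],"roll":0},{"dp":[0,0,0],"roll":0},{"dp":[0,0,0],"roll":0}]'
```

```text
time_s: 3.53
ee_pos: [0.5174, -0.1918, 0.205]
orientation: [0.796, 0.605, -0.004, -0.001]
wrist_force: [0.6, 0.3, 1.1]
width: -0.0003
```

```bash
python3 -m jog '[{"dp":[0,0,-0.0015],"roll":0},{"dp":[0,0,-0.0015],"roll":0},{"dp":[0,0,-0.0015],"roll":0},{"dp":[0,0,-0.0015],"roll":0},{"dp":[0,0,-0.0015],"roll":0},{"dp":[0,0,-0.001],"roll":0},{"dp":[0,0,0],"roll":0},{"dp":[0,0,0],"roll":0}]'
```

```text
time_s: 4.2
ee_pos: [0.5175, -0.1917, 0.1963]
orientation: [0.796, 0.605, -0.003, -0.0]
wrist_force: [-1.6, 0.6, 2.8]
width: 0.0001
```

```bash
python3 -m jog '[{"dp":[0,0,-0.001],"roll":0},{"dp":[0,0,-0.001],"roll":0},{"dp":[0,0,-0.001],"roll":0},{"dp":[0,0,-0.001],"roll":0},{"dp":[0,0,0],"roll":0},{"dp":[0,0,0],"roll":0},{"dp":[0,0,0],"roll":0},{"dp":[0,0,0],"roll":0}]'
python3 -m jog '[{"dp":[0,0,-0.001],"roll":0},{"dp":[0,0,0],"roll":0},{"dp":[0,0,-0.001],"roll":0},{"dp":[0,0,0],"roll":0},{"dp":[0,0,0],"roll":0},{"dp":[0,0,0],"roll":0},{"dp":[0,0,0],"roll":0},{"dp":[0,0,0],"roll":0}]'
```

```text
time_s: 4.87
ee_pos: [0.5176, -0.1917, 0.1923]
orientation: [0.796, 0.605, -0.003, -0.0]
wrist_force: [-0.5, 0.7, 3.6]
width: -0.0
time_s: 5.53
ee_pos: [0.5176, -0.1918, 0.1903]
orientation: [0.796, 0.605, -0.003, -0.0]
wrist_force: [-0.6, 0.9, 3.4]
width: 0.0001
```

```bash
python3 -m jog '[{"dp":[0,0,-0.001],"roll":0},{"dp":[0,0,0],"roll":0},{"dp":[0,0,0],"roll":0},{"dp":[0,0,0],"roll":0},{"dp":[0,0,-0.0005],"roll":0},{"dp":[0,0,0],"roll":0},{"dp":[0,0,0],"roll":0},{"dp":[0,0,0],"roll":0}]'
```

```text
time_s: 6.2
ee_pos: [0.5176, -0.1917, 0.1898]
orientation: [0.796, 0.605, -0.003, 0.0]
wrist_force: [-2.6, 1.2, 4.6]
width: 0.0003
```

The force rose and travel stopped at z = 0.1898, so red is fully in. I'll lift and go to the white button.

```bash
python3 -m jog '[{"dp":[0,0,0.01],"roll":0},{"dp":[0,0,0.02],"roll":0},{"dp":[0,0,0.015],"roll":0},{"dp":[-0.01,-0.03,0],"roll":0},{"dp":[-0.01,-0.03,0],"roll":0},{"dp":[-0.01,-0.03,0],"roll":0},{"dp":[-0.01,-0.025,0],"roll":0},{"dp":[0,0,0],"roll":0}]'
python3 -m jog '[{"dp":[0,0,0],"roll":0},{"dp":[0,0,0],"roll":0},{"dp":[0,0,0],"roll":0},{"dp":[0,0,0],"roll":0},{"dp":[0,0,0],"roll":0},{"dp":[0,0,0],"roll":0},{"dp":[0,0,0],"roll":0},{"dp":[0,0,0],"roll":0}]'
```

```text
time_s: 6.87
ee_pos: [0.4763, -0.3099, 0.2401]
orientation: [0.795, 0.607, -0.003, 0.001]
wrist_force: [-0.6, 0.2, 0.2]
width: 0.0002
time_s: 7.53
ee_pos: [0.4775, -0.3076, 0.2411]
orientation: [0.794, 0.608, -0.003, 0.001]
wrist_force: [0.4, 0.2, 0.1]
width: 0.0001
```

```bash
python3 -m jog '[{"dp":[-0.005,-0.015,0],"roll":0},{"dp":[-0.005,-0.015,0],"roll":0},{"dp":[-0.003,-0.01,0],"roll":0},{"dp":[0,0,0],"roll":0},{"dp":[0,0,0],"roll":0},{"dp":[0,0,-0.008],"roll":0},{"dp":[0,0,-0.008],"roll":0},{"dp":[0,0,0],"roll":0}]'
python3 - <<'E'
from h import *
import cv2
im=vision.camera("side"); w=vision.camera("wrist")
a=cv2.resize(im[230:380,290:440],(400,400),interpolation=cv2.INTER_CUBIC)
w=cv2.resize(w,(400,300)); o=np.zeros((400,800,3),np.uint8); o[:,:400]=a; o[:300,400:]=w
cv2.imwrite("pics/r2.png",o[:,:,::-1])
E
```

```text
time_s: 8.2
ee_pos: [0.465, -0.3467, 0.2236]
orientation: [0.793, 0.609, -0.003, 0.001]
wrist_force: [-0.6, 0.1, -0.7]
width: 0.0003
```

View pics/r2.png

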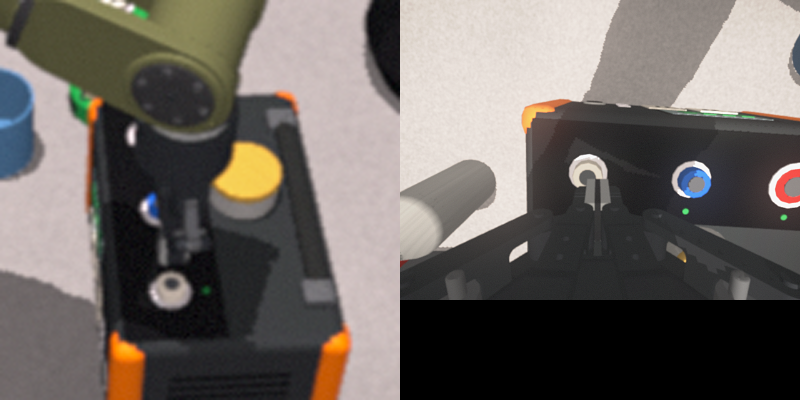

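The side view shows the fingertip just +y of the white button. The wrist view shows white at (587,172), red flush in its ring at (790,187), and the flask at the left (450,210). I'll check the flask clearance, then press.

```bash
python3 -c "
from h import *
print(atz('side',410,402,.215),atz('scene',206,114,.215))"
python3 -m jog '[{"dp":[-0.002,-0.006,0],"roll":0},{"dp":[0,0,0],"roll":0},{"dp":[0,0,-0.006],"roll":0},{"dp":[0,0,-0.006],"roll":0},{"dp":[0,0,-0.003],"roll":0},{"dp":[0,0,0],"roll":0},{"dp":[0,0,0],"roll":0},{"dp":[0,0,0],"roll":0}]'
```

```text
[ 0.48317659 -0.55627697  0.215     ] [ 0.48395877 -0.55055796  0.215     ]
time_s: 8.97
ee_pos: [0.4633, -0.3533, 0.2086]
orientation: [0.793, 0.609, -0.002, 0.002]
wrist_force: [-0.1, -0.1, -0.4]
width: -0.0001
```

The flask is 200 mm away, so it is clear. xy is within 1 mm. Contact is expected near z = 0.199 and the stop near 0.190.

```bash
python3 -m jog '[{"dp":[0,0,-0.002],"roll":0},{"dp":[0,0,-0.002],"roll":0},{"dp":[0,0,-0.0015],"roll":0},{"dp":[0,0,-0.0015],"roll":0},{"dp":[0,0,-0.001],"roll":0},{"dp":[0,0,-0.001],"roll":0},{"dp":[0,0,-0.001],"roll":0},{"dp":[0,0,-0.001],"roll":0}]'
python3 -m jog '[{"dp":[0,0,-0.001],"roll":0},{"dp":[0,0,-0.001],"roll":0},{"dp":[0,0,-0.001],"roll":0},{"dp":[0,0,-0.001],"roll":0},{"dp":[0,0,-0.001],"roll":0},{"dp":[0,0,0],"roll":0},{"dp":[0,0,0],"roll":0},{"dp":[0,0,0],"roll":0}]'
```

```text
time_s: 9.63
ee_pos: [0.4636, -0.3533, 0.1975]
orientation: [0.793, 0.609, -0.002, 0.002]
wrist_force: [-1.4, 1.2, 2.9]
width: 0.0004
time_s: 10.3
ee_pos: [0.4635, -0.3533, 0.1925]
orientation: [0.793, 0.609, -0.002, 0.003]
wrist_force: [-1.6, 1.3, 2.9]
width: -0.0001
```

```bash
python3 -m jog '[{"dp":[0,0,-0.001],"roll":0},{"dp":[0,0,0],"roll":0},{"dp":[0,0,0],"roll":0},{"dp":[0,0,0],"roll":0},{"dp":[0,0,-0.001],"roll":0},{"dp":[0,0,0],"roll":0},{"dp":[0,0,0],"roll":0},{"dp":[0,0,0],"roll":0}]'
```

```text
time_s: 10.97
ee_pos: [0.4636, -0.3533, 0.1904]
orientation: [0.793, 0.609, -0.002, 0.003]
wrist_force: [-2.2, 1.0, 2.6]
width: 0.0001
```

```bash
python3 -m jog '[{"dp":[0,0,-0.001],"roll":0},{"dp":[0,0,0],"roll":0},{"dp":[0,0,0],"roll":0},{"dp":[0,0,0],"roll":0},{"dp":[0,0,-0.0005],"roll":0},{"dp":[0,0,0],"roll":0},{"dp":[0,0,0],"roll":0},{"dp":[0,0,0],"roll":0}]'
```

```text
time_s: 11.63
ee_pos: [0.4636, -0.3533, 0.1899]
orientation: [0.793, 0.609, -0.002, 0.003]
wrist_force: [-2.3, 0.6, 3.2]
width: 0.0
```

It stopped at the same height as red (0.1899), so white is in. I'll lift and move to the green lantern at (0.5675, 0.0013).

```bash
python3 -m jog '[{"dp":[0,0,0.01],"roll":0},{"dp":[0,0,0.02],"roll":0},{"dp":[0,0,0.02],"roll":0},{"dp":[0,0,0.002],"roll":0},{"dp":[0.009,0.031,0],"roll":0},{"dp":[0.009,0.031,0],"roll":0},{"dp":[0.009,0.031,0],"roll":0},{"dp":[0.009,0.031,0],"roll":0}]'
python3 -m jog '[{"dp":[0.009,0.031,0],"roll":0},{"dp":[0.009,0.031,0],"roll":0},{"dp":[0.009,0.031,0],"roll":0},{"dp":[0.009,0.031,0],"roll":0},{"dp":[0.009,0.03,0],"roll":0},{"dp":[0.006,0.02,0],"roll":0},{"dp":[0,0,0],"roll":0},{"dp":[0,0,0],"roll":0}]'
```

```text
time_s: 12.3
ee_pos: [0.4983, -0.2301, 0.2438]
orientation: [0.796, 0.606, -0.002, 0.003]
wrist_force: [0.4, 0.3, -0.5]
width: 0.0
time_s: 12.97
ee_pos: [0.5509, -0.0415, 0.2417]
orientation: [0.794, 0.608, -0.003, 0.002]
wrist_force: [-0.5, 0.4, 0.4]
width: -0.0002
```

Remaining: (+0.0166, +0.0428).

```bash
python3 -m jog '[{"dp":[0.006,0.015,0],"roll":0},{"dp":[0.006,0.015,0],"roll":0},{"dp":[0.003,0.008,0],"roll":0},{"dp":[0,0,0],"roll":0},{"dp":[0,0,-0.01],"roll":0},{"dp":[0,0,-0.01],"roll":0},{"dp":[0,0,0],"roll":0},{"dp":[0,0,0],"roll":0}]'
python3 - <<'E'
from h import *
import cv2
im=vision.camera("side"); w=vision.camera("wrist"); cv2.imwrite("pics/side3.png",im[:,:,::-1])
a=cv2.resize(im[180:350,270:440],(400,400),interpolation=cv2.INTER_CUBIC)
w=cv2.resize(w,(400,300)); o=np.zeros((400,800,3),np.uint8); o[:,:400]=a; o[:300,400:]=w
cv2.imwrite("pics/r3.png",o[:,:,::-1])
E
```

```text
time_s: 13.63
ee_pos: [0.5649, -0.0081, 0.2179]
orientation: [0.795, 0.606, -0.004, 0.002]
wrist_force: [0.1, -0.1, -0.0]
width: 0.0001
```

View pics/r3.png

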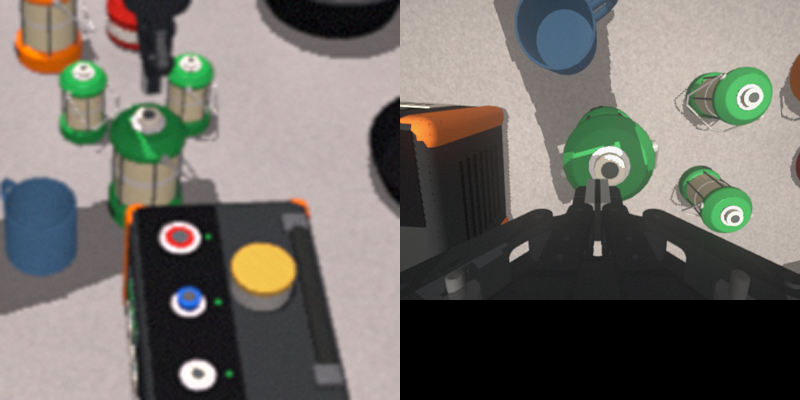

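Side crop: red (180,237) and white (197,373) are pushed in, and blue (189,300) stands out. The fingertip (150,85) hangs over the green lantern's button (149,117), about 9 mm short in y. I'll correct that and descend. Touch is expected near z = 0.174 and the stop near 0.165.

```bash
python3 -m jog '[{"dp":[0.002,0.008,0],"roll":0},{"dp":[0,0,0],"roll":0},{"dp":[0,0,-0.01],"roll":0},{"dp":[0,0,-0.01],"roll":0},{"dp":[0,0,-0.008],"roll":0},{"dp":[0,0,-0.003],"roll":0},{"dp":[0,0,0],"roll":0},{"dp":[0,0,0],"roll":0}]'
```

```text
time_s: 14.4
ee_pos: [0.567, 0.0007, 0.1838]
orientation: [0.795, 0.606, -0.004, 0.002]
wrist_force: [-0.1, -0.7, -0.4]
width: 0.0001
```

```bash
python3 -m jog '[{"dp":[0,0,-0.002],"roll":0},{"dp":[0,0,-0.002],"roll":0},{"dp":[0,0,-0.0015],"roll":0},{"dp":[0,0,-0.0015],"roll":0},{"dp":[0,0,-0.001],"roll":0},{"dp":[0,0,-0.001],"roll":0},{"dp":[0,0,-0.001],"roll":0},{"dp":[0,0,-0.001],"roll":0}]'
python3 -m jog '[{"dp":[0,0,-0.001],"roll":0},{"dp":[0,0,-0.001],"roll":0},{"dp":[0,0,-0.001],"roll":0},{"dp":[0,0,-0.001],"roll":0},{"dp":[0,0,-0.001],"roll":0},{"dp":[0,0,0],"roll":0},{"dp":[0,0,0],"roll":0},{"dp":[0,0,0],"roll":0}]'
```

```text
time_s: 15.07
ee_pos: [0.5675, 0.0006, 0.1731]
orientation: [0.795, 0.606, -0.003, 0.003]
wrist_force: [-1.1, 0.2, 3.3]
width: 0.0001
time_s: 15.73
ee_pos: [0.5675, 0.0006, 0.1682]
orientation: [0.795, 0.606, -0.003, 0.003]
wrist_force: [-1.8, -1.1, 3.0]
width: 0.0004
```

```bash
python3 -m jog '[{"dp":[0,0,-0.001],"roll":0},{"dp":[0,0,0],"roll":0},{"dp":[0,0,0],"roll":0},{"dp":[0,0,0],"roll":0},{"dp":[0,0,-0.001],"roll":0},{"dp":[0,0,0],"roll":0},{"dp":[0,0,0],"roll":0},{"dp":[0,0,0],"roll":0}]'
```

```text
time_s: 16.4
ee_pos: [0.5676, 0.0006, 0.166]
orientation: [0.795, 0.606, -0.002, 0.003]
wrist_force: [-1.6, -0.1, 2.1]
width: 0.0
```

```bash
python3 -m jog '[{"dp":[0,0,-0.001],"roll":0},{"dp":[0,0,0],"roll":0},{"dp":[0,0,0],"roll":0},{"dp":[0,0,0],"roll":0},{"dp":[0,0,-0.001],"roll":0},{"dp":[0,0,0],"roll":0},{"dp":[0,0,0],"roll":0},{"dp":[0,0,0],"roll":0}]'
```

```text
time_s: 17.07
ee_pos: [0.5677, 0.0006, 0.1649]
orientation: [0.795, 0.606, -0.002, 0.003]
wrist_force: [-2.2, 0.1, 2.1]
width: -0.0001
```

It stopped at the expected depth (0.1649). I'll lift straight up, move aside and check.

```bash
python3 -m jog '[{"dp":[0,0,0.008],"roll":0},{"dp":[0,0,0.02],"roll":0},{"dp":[0,0,0.03],"roll":0},{"dp":[0,0,0.03],"roll":0},{"dp":[0,0,0.03],"roll":0},{"dp":[-0.02,0.02,0.01],"roll":0},{"dp":[-0.02,0.03,0],"roll":0},{"dp":[-0.02,0.03,0],"roll":0}]'
python3 -m jog '[{"dp":[-0.02,0.03,0],"roll":0},{"dp":[-0.02,0.03,0],"roll":0},{"dp":[-0.02,0.03,0],"roll":0},{"dp":[-0.02,0.03,0],"roll":0},{"dp":[-0.01,0.02,0],"roll":0},{"dp":[0,0,0],"roll":0},{"dp":[0,0,0],"roll":0},{"dp":[0,0,0],"roll":0}]'
python3 - <<'E'
from h import *
from workcell import manip
import cv2
print(manip.read_state()['wrist_force'])
A=vision.camera("side"); B=vision.camera("scene")
for n,x in(("side",A),("scene",B)): cv2.imwrite(f"pics/{n}4.png",x[:,:,::-1])
a=cv2.resize(A[140:380,220:460],(400,400),interpolation=cv2.INTER_CUBIC)
b=cv2.resize(B[140:390,190:440],(400,400),interpolation=cv2.INTER_CUBIC)
cv2.imwrite("pics/r4.png",np.hstack([a,b])[:,:,::-1])
E
```

```text
time_s: 17.73
ee_pos: [0.5065, 0.0784, 0.299]
orientation: [0.797, 0.603, -0.003, 0.003]
wrist_force: [1.4, 0.4, -0.3]
width: 0.0
time_s: 18.4
ee_pos: [0.4078, 0.2277, 0.3037]
orientation: [0.796, 0.605, 0.001, 0.003]
wrist_force: [0.4, -0.7, -0.0]
width: -0.0001
[ 0.39926183 -0.65304547 -0.00265575]
```

View pics/r4.png

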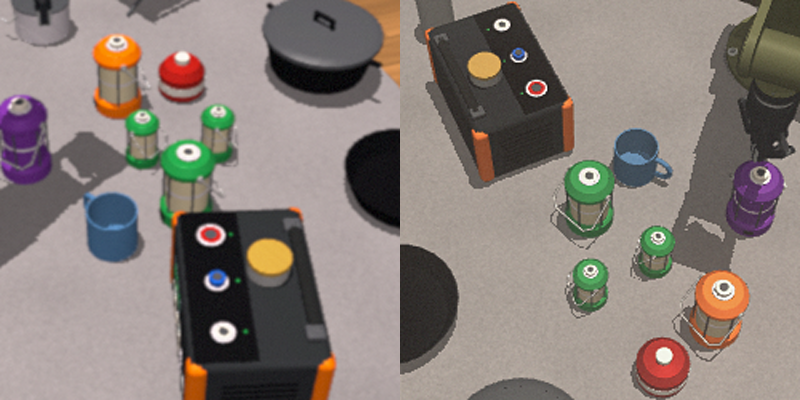

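Red, white and the green lantern's button sit flush in their rings. Blue and orange still stand out, and the goods stand where they were. The hand is in free air, so I'm handing in.

```bash
python3 -c "
from workcell import manip
print(manip.sign_off())"
```

```text
the job is handed in; nothing more can be done
None
```

I pressed the red main button, then the white mains-output button, then the button on the large green lantern, each down to its stop with the closed fingertips. I handed the job in at about 18.5 s. `sign_off()` gives no verdict.

- **Force:** the wrist force read about 3 to 5 N at the end of each pressing move, well under the 25 N limit.
- **Depth:** the tool stopped at z = 0.190 m for red and white, and at 0.165 m for green. Those depths match full travel. The force rose clearly only at the red stop; for white and green I judged the end by the depth and by the last small step not being completed.
- **Last pictures:** the side and scene views show the three buttons flush in their rings. The blue and orange-lantern buttons still stand out, and both lanterns are upright. By eye, nothing in the close-ups (lanterns, mug, canister, tin) has moved. I did not re-measure positions, and the flask was outside the final crops.
- **Hand:** it is clear of everything, at z ≈ 0.30 m with no contact force.

No check failed or disagreed.

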